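# Clamp a spice jar in the sliding-jaw jar holder

## Task

Stand the green-capped spice jar upright on the black rubber mat of the jar clamp, between the V stop and the sliding jaw. Then slide the jaw onto it by the red thumb grip, never by the jaw itself, until the jar is home in the V and the jaw presses on it with about 6 N (never as much as 15 N, and without tilting the jaw askew), and let go so that the jar stays lightly clamped; leave the other jars and the tin where they are.

Things in the scene. Friction and masses are not known exactly. Their poses are not given: they have to be found in the camera images.
- green_jar: glass spice jar with a round green cap: body 40 x 40 mm with well rounded corners (48 mm across corners; it stands at any yaw about z), 108 mm tall; the cap, 40 mm in diameter, is the top 21 mm; about 0.11 kg (hidden mass). Origin at the centre of its underside, z up along the jar. A red-capped and a yellow-capped jar stand near it, in any order.
- clamp: jar clamp, fixed on the work surface: wooden base 12 mm thick, x -45 to +85 mm, y -105 to +105 mm, with a black rubber mat whose top is 14 mm over the work surface. Origin on the work surface under the clamping line x = 0. The jaw closes towards the clamp's -y. The rail runs along x = +67 mm, its end blocks 40 mm high. All but the thumb grip is at most 55 mm high.
- v_stop (a point): nominal vertex of the grey V stop, on the mat at clamp x = 0, y = -65 mm; the stop is adjustable, so its true vertex lies up to 10 mm off this point along clamp y. The V is 120 degrees wide, symmetric about clamp x = 0, opens to +y, its arms reach 12 mm to +y of the vertex, top 55 mm over the work surface. The jar home in it has its centre 23 to 28 mm to +y of the true vertex.
- thumb_grip (a point): middle of the red thumb grip, 85 mm over the work surface. The grip is an upright block 24 mm along clamp x, 16 mm along clamp y, free from 61 to 105 mm over the work surface, at clamp x = +67 mm. Its carriage slides along clamp y with 7 N of dry friction (plus 8 N per m/s) and stays where it is left.
- clamp_carriage (a joint): travel of the carriage in m: 0 fully open, grows as the jaw closes, at most 0.085; starts between 0 and 0.015. The jaw's pad face lies at clamp y = 45 mm minus this travel; it touches the seated jar somewhere between 0.048 and 0.077, depending on where the stop is set and how the jar is turned.
- clamp_jaw: the jaw: aluminium blade with a black rubber pad, 17 to 54 mm over the work surface, clamp x +57 to -27 mm. Origin: its pivot at clamp x = +55 mm, 14 mm over the work surface, 10 mm to +y of the pad face. Pressed, it turns about the vertical pivot against a stiff spring (27 N m/rad: about 9 N per mm at the jar, 55 mm from the pivot); unloaded its axes are the clamp's.
- red_jar: bystander: spice jar with a red cap, 46 mm in diameter, 98 mm tall; origin at the centre of its underside
- yellow_jar: bystander: spice jar with a yellow cap, 45 mm in diameter, 100 mm tall; origin at the centre of its underside
- tin: bystander: low food tin, 86 mm in diameter, 40 mm tall; origin at the centre of its underside
Things that resemble listed ones, but are neither listed nor needed, are in the scene too. Leave any orange or purple look-alike of the green_jar alone.

How it is judged:
On the way:
1. the green-capped jar stands upright and released on the mat between the V stop and the jaw (x of green_jar in the frame of clamp between -0.022 and 0.022 m and y of green_jar in the frame of clamp between -0.065 and 0.025 m and z of green_jar in the frame of clamp between 0.01 and 0.018 m and angle between green_jar's own z axis and vertical below 0.1 rad and contact force between the fingers and green_jar below 0.05 N and contact force between clamp_jaw and green_jar below 1 N), for 0.2 s.
At the end, for the whole second after the job is handed in: The green-capped jar stands upright (within 0.06 rad) and at rest on the mat, home in the V stop (its centre within 8 mm of the clamping line), and the jaw, let go, still presses on it with 2.5 to 12 N (contact force between clamp_jaw and green_jar between 2.5 and 12 N and x of green_jar in the frame of clamp between -0.008 and 0.008 m and z of green_jar in the frame of clamp between 0.01 and 0.018 m and y of green_jar in the frame of clamp below -0.02 m and angle between green_jar's own z axis and vertical below 0.06 rad and linear speed of green_jar below 0.01 m/s); the robot touches nothing.
It fails at once if the jaw presses on the jar with more than 15 N (contact force between clamp_jaw and green_jar above 15 N).
It fails at once if the jaw is tilted askew by more than 0.04 rad (angle between the x axis of clamp_jaw and the x axis of clamp, either way round above 0.04 rad).
It fails at once if the jaw itself, instead of the thumb grip, is pushed with the fingers (contact force between the fingers and clamp_jaw above 2 N).
It fails at once if the green-capped jar is tipped over (angle between green_jar's own z axis and vertical above 0.5 rad).
It fails at once if another jar or the tin is moved by more than 2 cm (distance of any of red_jar, yellow_jar, tin from where it was at the start of the episode above 0.02 m).
It also fails if it takes over 56 s, if anything falls off the work surface, if the arm or the gripper's body presses on something with over 40 N, if the wrist force passes 120 N, or if a joint passes its speed limit or range.

## Robot

A 7-joint arm with a two-finger parallel gripper is mounted at the origin on a cart in front of the work surface, level with it; the furniture and walls round the work are solid. World frame = base frame: x ahead of the robot, y to its left, z up, the work surface at z = 0. Lengths are in m, angles in rad, forces in N, time in s.
With the tool pointing down it reaches from about 0.425 to 1.025 m from the base axis. Payload 3.6 kg.
Tool frame: the origin (TCP) lies on the centre line of the jaws, within the pads' length; the fingertips stand 17 mm ahead of it and the grasp point (between the pads) lies 2 mm behind it; z points along the fingers, y is the line along which they close (so a half turn about z gives the same grasp; the last joint's range is limited). The gripper opens to 85 mm and grips with 20 to 120 N. Pads are 22 mm wide; open, the fingers measure 114 mm over their backs; the gripper's body (76 mm by 85 mm) begins 54 mm behind the grasp point. The pads swing forward as they close: fully open they stand 13 mm farther back than shut.
Start: joints at [1.054, 0.591, 0.048, 1.609, -0.033, 0.943, -0.034], TCP at [0.297, -0.661, 0.248] pointing down, gripper open.
Joint ranges: [-2.69, 2.69], [-0.47, 2.24], [-1.27, 1.36], [0.19, 2.51], [-1.53, 4.68], [0.08, 2.07], [-3.09, 3.09]. Speed limits (rad/s): [2.57, 2.57, 3.14, 3.14, 3.14, 3.14, 3.14].

## Interface

Orientations are given as a unit quaternion [x, y, z, w].
In Python, from plant import * gives the robot as it stands.
- The arm moves only by the tool apply_moves, never from a script. Its argument "deltas" is one flat list of numbers, 4 for each row, row after row: the shift along the world's x, y, z in mm, then the turn about the world's z in rad. In form: [x, y, z, twist, x, y, z, twist, ...]. A call has 1 to 20 rows; each row shifts and turns the commanded pose from where the row before left it; what a row does not reach is not made up. A row lasts 1/8 s, in which the tool goes at most 62.5 mm and 10.7 degrees, less where a joint would pass 70% of its speed; a pose out of reach is approached as far as the arm can. A call with a gripper value outside its range is refused whole. "jaw" is the opening, from -1 (shut) to 1 (fully open), set as the call begins (left out, the last holds). The fingers move at their own pace and stop on an object; "newtons" is the grip in N (left out, the last holds). Time passes only in rows, so rows that do not move let the fingers close. It gives the time, the measured TCP pose, the force, the opening and the grip force at its end, in the units of the state.
- get_state(): the state, without advancing time (a new reading comes with each control period).
- camera(name): name is "scene" or "top" or "wrist"; returns (picture, depth): 420x560x3 uint8, blue, green, red; 420x560 float32, m along the optical axis (not along the pixel's ray), 0 where there is no reading.
- camera_model(name): a dict with "fov_y" (degrees; the focal length in pixels is half the picture's height over the tangent of half this angle, whatever the lens; pixels are square), "cx", "cy" (the principal point, pixels), "world_to_cam" (4x4, takes a point from world to camera coordinates). Camera axes: x right, y down, z forward; pixel columns grow to the right and rows downward; lengths in m; the calibration is good to about 2 mm. A picture is of the moment at which its call begins: read the wrist's pose just before it. camera_model takes no time and is no camera call; for the wrist camera it gives the pose at the moment of the call.
- finish_job(): hands the job in; it is judged then, once.
The state is a dict: "clock": time; "joint_pos": joint angles; "joint_velocities": joint speeds; "tau": joint torques, N m; "position": TCP position; "ee_rot": TCP orientation; "wrist_force": force on the tool from outside, world axes, zero at the start; "ft_torque": the same for the moment, N m; "width": finger opening in m; "finger_force": force on a finger pad.
Only numpy, scipy, OpenCV 4.12 (cv2) and the standard library are available. Lean on these libraries where they do the work, as an engineer would, in place of code of your own. Each camera call takes 0.05 s, during which the arm holds its last target. There are 200 camera calls.

## Working session

There is one attempt and no reset: what is moved stays moved. The work goes in short steps, Python scripts to look and compute and a tool call to move; the robot and the scene stay as the last step left them, time stands still between calls to the robot, and variables do not carry over. Pictures are saved under pics/ and viewed, at most 10 in all, crops included, and the job is handed in when it is done.

Besides the shell and the picture viewer there is one more tool, called after "Emit:" as name(argument=value, ...) on one line, values as JSON. apply_moves: Moves the arm, as the interface text tells. Its arguments: {"type":"object","properties":{"deltas":{"type":"array","items":{"type":"number"}},"jaw":{"type":"number"},"newtons":{"type":"number"}},"required":["deltas"]}

```bash
ls; mkdir -p pics
cat > h.py <<'E'
from plant import *
import numpy as np, cv2
def cam(name):
    m=camera_model(name); p,d=camera(name); return p,d,m
def pts(d,m):
    f=210/np.tan(np.radians(m["fov_y"])/2); T=np.linalg.inv(np.array(m["world_to_cam"]))
    v,u=np.mgrid[0:420,0:560]
    P=np.stack([(u-m["cx"])/f*d,(v-m["cy"])/f*d,d],-1)
    return P@T[:3,:3].T+T[:3,3]
def ray(m,u,v,z):
    f=210/np.tan(np.radians(m["fov_y"])/2); T=np.linalg.inv(np.array(m["world_to_cam"]))
    r=T[:3,:3]@np.array([(u-m["cx"])/f,(v-m["cy"])/f,1]); o=T[:3,3]
    return o+r*(z-o[2])/r[2]
E
python3 - <<'E'
from h import *
s=get_state(); print({k:np.round(v,3) for k,v in s.items()})
for n in("scene","top"):
    p,d,m=cam(n); cv2.imwrite(f"pics/{n}0.png",p); np.savez(f"pics/{n}0.npz",p=p,d=d); print(n,m)
E
```

```text
pics
{'clock': np.float64(0.0), 'joint_pos': array([ 1.054,  0.592,  0.048,  1.61 , -0.033,  0.943, -0.034]), 'joint_velocities': array([ 0.   , -0.001,  0.   , -0.001,  0.001,  0.002,  0.   ]), 'tau': array([-0.0000e+00, -5.4870e+01,  1.5460e+00, -1.9813e+01,  9.0000e-03,
        9.0000e-03,  0.0000e+00]), 'position': array([ 0.297, -0.66 ,  0.247]), 'ee_rot': array([ 0.978,  0.21 , -0.   , -0.001]), 'wrist_force': array([-0.205,  0.073, -1.194]), 'ft_torque': array([ 0.003,  0.055, -0.011]), 'finger_force': np.float64(0.0), 'width': np.float64(0.085)}
scene {'fov_y': 53.71797751907898, 'cx': 277.7481973634703, 'cy': 209.99171506603156, 'world_to_cam': array([[-0.86037998, -0.50964383,  0.00307557,  0.57098314],
       [-0.40459169,  0.67933654, -0.61221518,  0.0618892 ],
       [ 0.30992235, -0.52798203, -0.79068522,  1.07704467],
       [ 0.        ,  0.        ,  0.        ,  1.        ]])}
top {'fov_y': 49.55054323937589, 'cx': 279.53571414177406, 'cy': 207.52048493379098, 'world_to_cam': array([[ 0.02775561, -0.99947166,  0.01691219,  0.2408694 ],
       [-0.99857611, -0.02849386, -0.04509832,  0.49965905],
       [ 0.04555639, -0.01563637, -0.99883939,  1.15841187],
       [ 0.        ,  0.        ,  0.        ,  1.        ]])}
```

View pics/scene0.png

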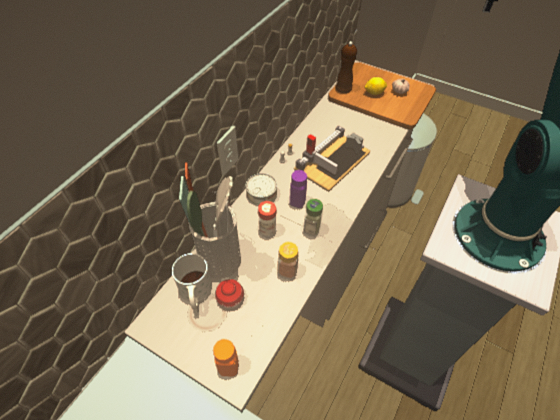

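View pics/top0.png

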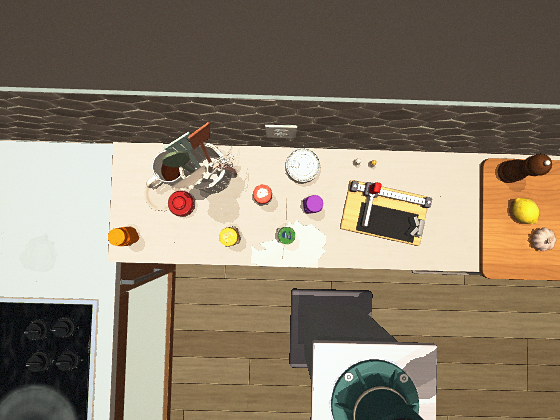

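The top view shows the candidates: green cap (286,235), yellow (229,237), red (262,194), purple (313,204), orange (122,237) and a red lidded pot (181,203). The clamp is at about (385,215), with the V stop at its right end (416,228), the red grip at (375,188) and the jaw at x≈370. I choose the green cap at (286,235).

Run:
```python
from h import *
out=[]
for n in("top","scene"):
    z=np.load(f"pics/{n}0.npz");p,d=z['p'],z['d'];m=camera_model(n);P=pts(d,m);hsv=cv2.cvtColor(p,cv2.COLOR_BGR2HSV)
    H,S,V=hsv[...,0],hsv[...,1],hsv[...,2]
    Z=P[...,2]
    def rep(name,mask):
        nn,l,st,c=cv2.connectedComponentsWithStats(mask.astype(np.uint8))
        for i in range(1,nn):
            if st[i,4]>25:
                q=P[l==i]; top=q[q[:,2]>q[:,2].max()-.006]
                mid=(top.min(0)+top.max(0))/2
                print(n,name,st[i,4],c[i].round(0),"top z",q[:,2].max().round(3),"mid",mid.round(3),"ext",np.ptp(top,axis=0).round(3))
    tab=(Z>0.03)&(Z<.2)&(d>0)
    rep("green",(H>40)&(H<85)&(S>80)&tab&(P[...,0]<.8)&(P[...,0]>.3))
    rep("red",((H<6)|(H>174))&(S>150)&tab)
    rep("yellow",(H>20)&(H<34)&(S>150)&tab)
    rep("purple",(H>125)&(H<160)&(S>80)&tab)
    if n=="top":
        w=(H>10)&(H<30)&(S>90)&(Z>.004)&(Z<.02)
        sel=np.zeros_like(w); sel[170:260,330:440]=1
        print("table z",np.median(Z[250:260,200:240]))
        base=(Z>.007)&(Z<.02)&sel
        q=P[base][:,:2]
        print("base px",base.sum(), cv2.minAreaRect((q*1000).astype(np.float32)))
        # all clamp incl. shade
        a=(Z>.007)&sel;q=P[a][:,:2];print(cv2.minAreaRect((q*1000).astype(np.float32)))
        big=np.hstack([cv2.resize(p[165:255,335:440],None,fx=5,fy=5,interpolation=cv2.INTER_CUBIC),cv2.resize(p[205:265,255:310],(275,450))]);cv2.imwrite("pics/crop1.png",big)
```

```text
top green 177 [286. 235.] top z 0.114 mid [0.424 0.238 0.111] ext [0.038 0.035 0.006]
top red 96 [375. 188.] top z 0.112 mid [0.543 0.026 0.109] ext [0.019 0.012 0.006]
top red 68 [262. 196.] top z 0.102 mid [0.519 0.299 0.099] ext [0.038 0.043 0.006]
top red 481 [180. 203.] top z 0.059 mid [0.496 0.504 0.056] ext [0.027 0.027 0.006]
top yellow 535 [526. 210.] top z 0.081 mid [ 0.5   -0.358  0.078] ext [0.022 0.036 0.006]
top yellow 191 [228. 237.] top z 0.105 mid [0.417 0.377 0.102] ext [0.04  0.04  0.006]
top yellow 34 [119. 234.] top z 0.11 mid [0.415 0.631 0.108] ext [0.026 0.025 0.005]
top purple 290 [313. 204.] top z 0.114 mid [0.501 0.175 0.111] ext [0.038 0.035 0.006]
table z -0.00034200914801962856
base px 2893 ((471.9027099609375, -11.478805541992188), (216.19943237304688, 197.23228454589844), 75.7503433227539)
((492.18914794921875, 66.98272705078125), (377.1619873046875, 196.93504333496094), 76.77133178710938)
scene green 117 [314. 205.] top z 0.113 mid [0.421 0.239 0.11 ] ext [0.035 0.035 0.006]
scene red 38 [312. 138.] top z 0.107 mid [0.539 0.028 0.105] ext [0.019 0.015 0.006]
scene red 30 [263. 213.] top z 0.1 mid [0.518 0.314 0.097] ext [0.032 0.011 0.006]
scene red 471 [228. 291.] top z 0.059 mid [0.494 0.504 0.056] ext [0.028 0.029 0.006]
scene yellow 269 [375.  85.] top z 0.079 mid [ 0.499 -0.358  0.076] ext [0.033 0.035 0.006]
scene yellow 178 [288. 250.] top z 0.105 mid [0.415 0.377 0.102] ext [0.04  0.041 0.006]
scene purple 143 [299. 176.] top z 0.113 mid [0.498 0.174 0.11 ] ext [0.037 0.039 0.006]
```

View pics/crop1.png

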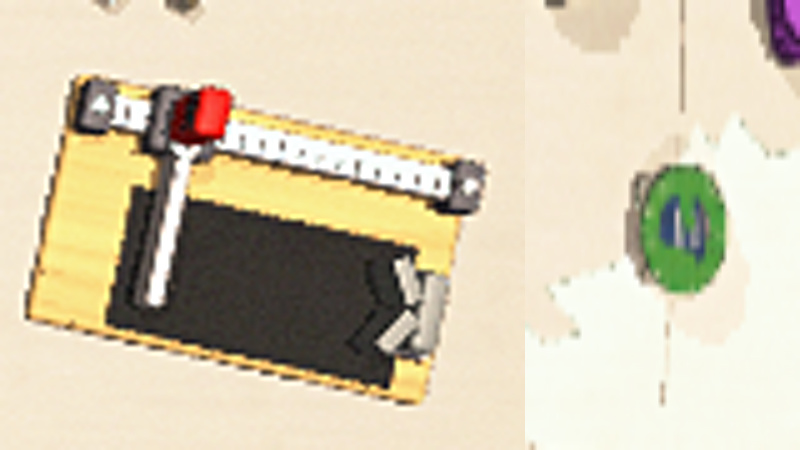

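The crop confirms the green cap (jar at right) and the clamp layout: base corners near crop px (28,318), (420,403) and (70,78), V arms at (398,258)–(382,350), blade from (180,150) to (155,303). Next I'll work out the clamp frame.

Run:
```python
from h import *
m=camera_model("top")
def c(x,y,z): return (ray(m,335+x/5-.4,165+y/5-.4,z)*1000).round(1)[:2]
bl,br,tl=c(28,318,12),c(420,403,12),c(70,78,12); tr=c(462,215,12)
print("corners",bl,br,tl,tr, np.linalg.norm(bl-br),np.linalg.norm(bl-tl))
e=(br-bl); print("yaw from edge",np.degrees(np.arctan2(e[0],-e[1])))
z=np.load("pics/top0.npz");p,d=z['p'],z['d'];P=pts(d,m)*1000
hsv=cv2.cvtColor(p,cv2.COLOR_BGR2HSV)
sub=np.zeros(d.shape,bool);sub[170:260,335:440]=1
wood=(hsv[...,0]>15)&(hsv[...,0]<30)&(hsv[...,1]>100)&sub
# cast wood mask onto z=12
v,u=np.nonzero(wood);q=np.array([ray(m,a,b,.012)[:2]*1000 for a,b in zip(u,v)],np.float32)
r=cv2.minAreaRect(q);print("wood rect",r)
ang=[a for a in(r[2],r[2]-90) ];print(ang)
# rail white teeth and V stop heights, in clamp frame guess
yaw=np.radians(-13)
s=sub&(P[...,2]>45)&(P[...,2]<62)
print("z45-62 px by cluster")
n,l,st,cc=cv2.connectedComponentsWithStats(s.astype(np.uint8))
for i in range(1,n):
    if st[i,4]>8: print(cc[i].round(1),st[i,4],np.median(P[l==i],0).round(1),P[l==i].min(0).round(0),P[l==i].max(0).round(0))
```

```text
corners [ 397.5 1901. ] [ 750.5 3783.6] [-756.  2077.6] [-153.  3973.3] 1915.4090320346722 1166.9403626578353
yaw from edge 169.37997721469168
wood rect ((487.6951904296875, -14.631927490234375), (209.39059448242188, 129.4194793701172), 79.12966918945312)
[79.12966918945312, -10.870330810546875]
z45-62 px by cluster
[368.9 204.8] 222 [502.   33.8  51.4] [453.  13.  45.] [561.  45.  62.]
[417.4 226.4] 185 [452.4 -86.7  53.6] [ 432. -105.   45.] [479. -67.  60.]
```

Emit:
apply_moves(deltas=[0,20,55,0,20,30,50,0,30,50,8,-0.1,30,50,0,-0.1,30,50,0,-0.1,30,52,0,-0.1,20,55,0,-0.1,5,60,0,-0.11,0,60,0,0,0,60,0,0,0,60,0,0,0,54,0,0,0,0,0,0,0,0,0,0], jaw=1, newtons=30)

```text
clock: 1.85
position: [0.4622, -0.0607, 0.3611]
ee_rot: [0.996, -0.093, -0.0, 0.0]
wrist_force: [0.2, -0.2, 0.7]
width: 0.0856
finger_force: 0.0
```

Run:
```python
from h import *
s=get_state();print(s["clock"],s["position"],s["ee_rot"],s["wrist_force"])
m=camera_model("wrist");p,d=camera("wrist");cv2.imwrite("pics/w1.png",p);np.savez("pics/w1.npz",p=p,d=d,**{k:v for k,v in m.items()})
```

```text
1.85 [ 0.46220525 -0.06070904  0.36109594] [ 9.95626969e-01 -9.34170500e-02 -2.64660146e-04  3.51723758e-04] [ 0.19492979 -0.23367826  0.6719554 ]
```

View pics/w1.png

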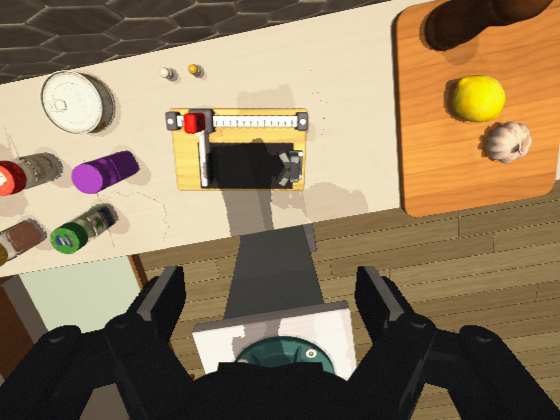

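The wrist view shows the clamp at (240,150), with the V stop at (290,168), the grip at (192,122), the green jar at (75,235) and purple at (90,175). I'll zoom in on the clamp and map it to clamp coordinates.

```bash
cat >> h.py <<'E'
YAW=np.radians(-10.87); O=np.array([468.05,-10.86])
R=np.array([[np.cos(YAW),-np.sin(YAW)],[np.sin(YAW),np.cos(YAW)]])
def toclamp(w): return (np.atleast_2d(w)-O)@R
def toworld(c): return np.atleast_2d(c)@R.T+O
E
python3 - <<'E'
from h import *
z=np.load("pics/w1.npz");p,d=z['p'],z['d'];m={k:z[k] for k in("fov_y","cx","cy","world_to_cam")};m={k:(v if k[0]=='w' else float(v)) for k,v in m.items()}
hsv=cv2.cvtColor(p,cv2.COLOR_BGR2HSV);P=pts(d,m)*1000
wood=(hsv[...,0]>15)&(hsv[...,0]<30)&(hsv[...,1]>100);sub=np.zeros_like(wood);sub[100:200,165:312]=1;wood&=sub
v,u=np.nonzero(wood);q=np.array([ray(m,a,b,.012)[:2]*1000 for a,b in zip(u,v)],np.float32)
r=cv2.minAreaRect(q);print("wood",r, "clamp centre",toclamp(r[0]))
red=(((hsv[...,0]<6)|(hsv[...,0]>174))&(hsv[...,1]>150)&sub&(P[...,2]>98));print("grip top",toclamp(P[red][:,:2].mean(0)),P[red][:,2].max(), np.ptp(toclamp(P[red][:,:2]),axis=0))
C=toclamp(P[...,:2].reshape(-1,2)).reshape(420,560,2)
vs=sub&(P[...,2]>47)&(P[...,2]<62)&(C[...,1]<-30)
print("Vstop ext",C[vs].min(0),C[vs].max(0))
for x in range(-30,31,6):
    k=vs&(abs(C[...,0]-x)<3)
    if k.sum(): print(x,k.sum(),"max y",np.percentile(C[k][:,1],95).round(1))
jw=sub&(P[...,2]>45)&(P[...,2]<60)&(C[...,1]>0)&(C[...,0]<40);print("jaw y",C[jw].min(0),C[jw].max(0))
# rectified view at z=55 in clamp frame, 4 px/mm, x up, -y right
f=210/np.tan(np.radians(m["fov_y"])/2)
gy,gx=np.meshgrid(-np.linspace(-55,105,640),np.linspace(60,-60,480)); w=toworld(np.stack([gx.ravel(),gy.ravel()],-1))
X=np.c_[w/1000,np.full(len(w),.055),np.ones(len(w))]@np.array(m["world_to_cam"]).T
mu=(X[:,0]/X[:,2]*f+m["cx"]).reshape(gx.shape).astype(np.float32);mv=(X[:,1]/X[:,2]*f+m["cy"]).reshape(gx.shape).astype(np.float32)
cv2.imwrite("pics/rect1.png",cv2.remap(p,mu,mv,cv2.INTER_CUBIC))
E
```

```text
wood ((486.31402587890625, -16.509719848632812), (207.5498046875, 127.70276641845703), 79.30767059326172) clamp centre [[19.00175652 -2.10409715]]
grip top [[65.71886181 47.93143315]] 485.15286580261125 [ 30.90171348 105.95949888]
Vstop ext [-25.64792265 -92.06157906] [ 23.01269393 -62.31863685]
-24 24 max y -62.6
-18 66 max y -65.3
-12 65 max y -68.1
-6 65 max y -71.1
0 52 max y -73.1
6 67 max y -70.7
12 71 max y -67.0
18 54 max y -63.3
24 8 max y -65.3
jaw y [-28.21352755  40.27151188] [39.71248859 53.86173011]
```

View pics/rect1.png

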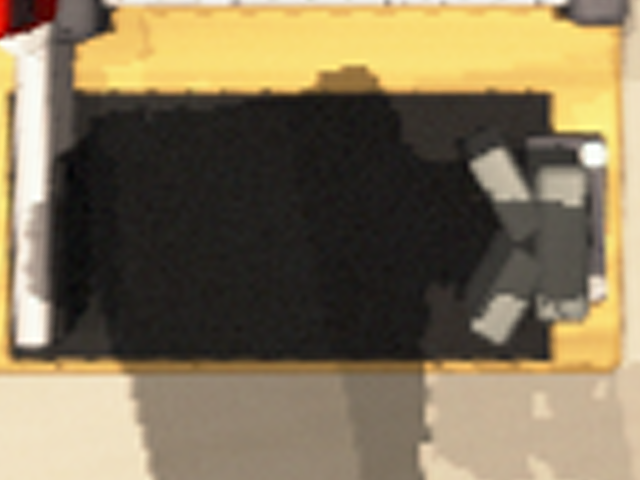

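The rectified clamp view shows the V vertex at column 515, so clamp y ≈ −73, centred on x ≈ 0. The mat is free and the jaw is at y ≈ 40. I'll refine the green cap's position from this same picture.

Run:
```python
from h import *
z=np.load("pics/w1.npz");t=np.load("pics/top0.npz");s=np.load("pics/scene0.npz")
mw={k:(z[k] if k[0]=='w' else float(z[k])) for k in("fov_y","cx","cy","world_to_cam")}
for n,p,d,m in(("w",z['p'],z['d'],mw),("top",t['p'],t['d'],camera_model("top")),("scene",s['p'],s['d'],camera_model("scene"))):
    h=cv2.cvtColor(p,cv2.COLOR_BGR2HSV);P=pts(d,m)*1000
    for nm,mk in(("green",(h[...,0]>40)&(h[...,0]<85)&(h[...,1]>80)),("purple",(h[...,0]>125)&(h[...,0]<160)&(h[...,1]>80))):
        k=mk&(abs(P[...,2]-109)<7)&(P[...,1]>100)
        v,u=np.nonzero(k);q=np.array([ray(m,a,b,.108)[:2]*1000 for a,b in zip(u,v)],np.float32)
        c,r=cv2.minEnclosingCircle(q);print(n,nm,k.sum(),np.round(c,1),round(r,1),q.mean(0).round(1))
```

```text
w green 517 [422.8 235.3] 21.5 [422.9 235. ]
w purple 767 [500. 172.] 20.9 [499.7 172. ]
top green 175 [424.1 239.3] 20.0 [423.8 238.8]
top purple 230 [501.2 175.1] 20.0 [501.2 175. ]
scene green 116 [420.2 238.5] 19.7 [419.7 240. ]
scene purple 143 [498.  173.1] 21.2 [498.4 174.6]
```

Emit:
apply_moves(deltas=[-8,60,0,0,-8,60,0,0,-8,60,0,0,-8,60,0,0,-8,58,-20,0,0,0,-55,0,0,0,-55,0,0,0,-50,0,0,0,-40,0,0,0,-25,0,0,0,-16,0,0,0,0,0,0,0,0,0])

```text
clock: 3.52
position: [0.4235, 0.2372, 0.1006]
ee_rot: [0.996, -0.094, 0.0, -0.0]
wrist_force: [0.2, -1.0, -0.5]
width: 0.0856
finger_force: 0.0
```

Run:
```python
from h import *
s=get_state();print(s["clock"],s["position"].round(4),s["wrist_force"].round(1))
p,d,m=cam("scene");a=cv2.resize(p[140:270,230:370],None,fx=4,fy=4,interpolation=cv2.INTER_CUBIC);cv2.imwrite("pics/pre.png",a)
```

```text
3.525 [0.4235 0.2372 0.1006] [ 0.2 -1.  -0.5]
```

View pics/pre.png

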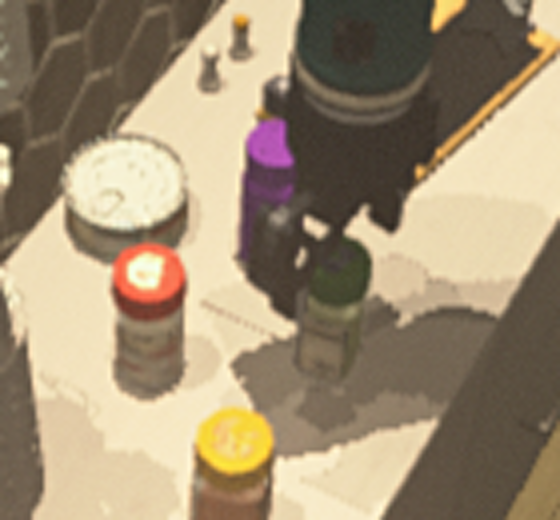

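The fingers straddle the green cap: tips at about (285,305) and (390,225), with the cap midway at (340,268). I'll close on it.

Emit:
apply_moves(deltas=[0,0,0,0,0,0,0,0,0,0,0,0,0,0,0,0,0,0,0,0,0,0,0,0], jaw=-1, newtons=35)

```text
clock: 4.32
position: [0.4228, 0.238, 0.1009]
ee_rot: [0.996, -0.093, 0.0, -0.0]
wrist_force: [-0.4, 0.0, 6.0]
width: 0.0394
finger_force: 34.8
```

Emit:
apply_moves(deltas=[0,0,20,0,0,0,40,0,0,0,45,0,0,0,30,0,4,-30,0,0,6,-50,0,0,7,-55,0,0,7,-55,0,0,7,-50,0,0,5,-35,0,0,2,-14,0,0,0,0,0,0,0,0,0,0])

```text
clock: 5.95
position: [0.4603, -0.0493, 0.2352]
ee_rot: [0.996, -0.092, -0.0, -0.0]
wrist_force: [-0.3, -0.4, -0.8]
width: 0.0396
finger_force: 35.8
```

Run:
```python
from h import *
s=get_state();print(s["clock"],s["position"].round(4),s["wrist_force"].round(1))
p,d,m=cam("scene");a=cv2.resize(p[60:210,260:400],None,fx=4,fy=4,interpolation=cv2.INTER_CUBIC)
p,d,m=cam("wrist");b=cv2.resize(p,None,fx=600/560*.0+.42,fy=.42);c=np.zeros((600,800,3),np.uint8);c[:,:560]=a;c[:b.shape[0],565:565+b.shape[1]]=b[:,:235]
cv2.imwrite("pics/over.png",c)
```

```text
5.95 [ 0.4603 -0.0493  0.2352] [-0.3 -0.4 -0.8]
```

View pics/over.png

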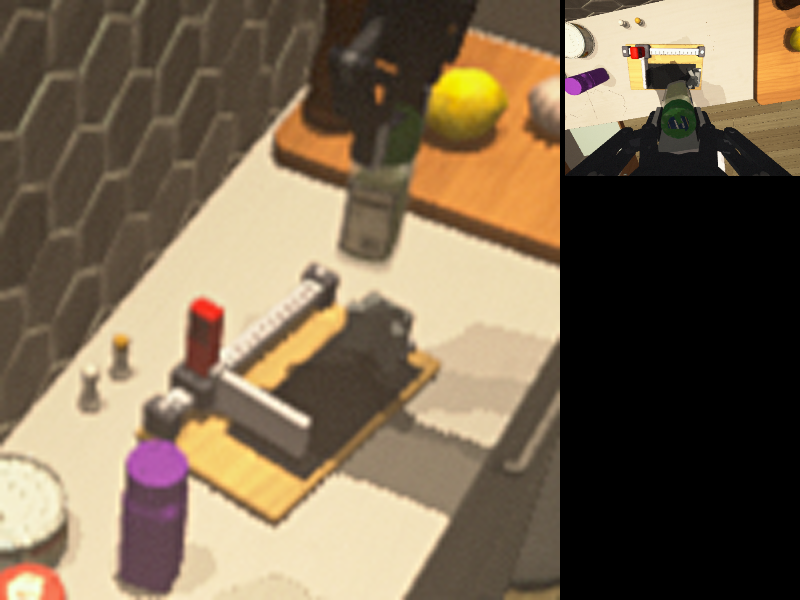

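The jar hangs upright in the grip at (375,200), over the clamp. I'll lower it onto the mat.

Emit:
apply_moves(deltas=[0,-2,-30,0,0,0,-35,0,0,0,-30,0,0,0,-15,0,0,0,-5,0,0,0,-2,0,0,0,-2,0,0,0,0,0])

```text
clock: 7.05
position: [0.4608, -0.0531, 0.1167]
ee_rot: [0.996, -0.093, 0.0, -0.0]
wrist_force: [-0.7, 0.3, -1.9]
width: 0.0395
finger_force: 35.8
```

Emit:
apply_moves(deltas=[0,0,-1,0,0,0,-0.5,0,0,0,0,0])

```text
clock: 7.42
position: [0.4606, -0.0532, 0.1149]
ee_rot: [0.996, -0.093, 0.0, 0.0]
wrist_force: [-0.6, 0.2, -0.1]
width: 0.039
finger_force: 36.0
```

Emit:
apply_moves(deltas=[0,0,-0.5,0,0,0,0,0])

```text
clock: 7.68
position: [0.4607, -0.0532, 0.1149]
ee_rot: [0.996, -0.093, 0.0, 0.0]
wrist_force: [-0.9, 0.1, 6.2]
width: 0.0394
finger_force: 36.6
```

Contact (6 N up). I'll release slowly and retreat straight up.

Emit:
apply_moves(deltas=[0,0,0.5,0,0,0,0,0,0,0,0,0,0,0,0,0,0,0,0,0,0,0,0,0,0,0,20,0,0,0,40,0,0,0,50,0,0,0,30,0,0,0,0,0,0,0,0,0], jaw=1)

```text
clock: 9.18
position: [0.4597, -0.0532, 0.2542]
ee_rot: [0.996, -0.093, -0.001, 0.0]
wrist_force: [-0.3, 0.6, -0.7]
width: 0.0853
finger_force: 0.0
```

```bash
sed -i 's/^YAW.*/YAW=np.radians(-10.8); O=np.array([467.4,-11.85])/' h.py
python3 - <<'E'
from h import *
s=get_state();print(s["clock"],s["position"].round(4),s["wrist_force"].round(1))
for n in("wrist","scene"):
    p,d,m=cam(n); cv2.imwrite(f"pics/{n}2.png",p)
    h=cv2.cvtColor(p,cv2.COLOR_BGR2HSV);P=pts(d,m)*1000;C=toclamp(P[...,:2].reshape(-1,2)).reshape(420,560,2)
    near=(d>.1)&(abs(C).max(-1)<110)
    g=(h[...,0]>40)&(h[...,0]<85)&(h[...,1]>80)&near&(P[...,2]>115)&(P[...,2]<130)
    v,u=np.nonzero(g)
    if len(u):
        q=np.array([ray(m,a,b,.122)[:2]*1000 for a,b in zip(u,v)],np.float32);c,r=cv2.minEnclosingCircle(q);print(n,"cap z",P[g][:,2].max().round(1),"clamp",toclamp(c).round(1),r,[u.mean(),v.mean()])
    r_=((h[...,0]<6)|(h[...,0]>174))&(h[...,1]>130)&near&(P[...,2]>99)&(P[...,2]<112)
    if r_.sum(): print(n,"grip",r_.sum(),((C[r_].min(0)+C[r_].max(0))/2).round(1),np.ptp(C[r_],axis=0).round(1),P[r_][:,2].max().round(1))
E
```

```text
9.175 [ 0.4597 -0.0532  0.2542] [-0.3  0.6 -0.7]
wrist cap z 122.9 clamp [[  1.3 -41.3]] 20.533620834350586 [np.float64(268.81282495667244), np.float64(199.9679376083189)]
wrist grip 446 [65.7 50.3] [22.6 15.1] 106.1
scene cap z 123.7 clamp [[ 11.7 -42.2]] 2.653515100479126 [np.float64(347.5), np.float64(123.5)]
scene grip 32 [64.2 51.2] [18.4 14.7] 108.0
```

Run:
```python
from h import *
s=get_state();T=np.linalg.inv(np.array(camera_model("wrist")["world_to_cam"]));print("wristcam rel TCP",(T[:3,3]-s["position"]).round(3))
z=np.load("pics/top0.npz");P=pts(z['d'],camera_model("top"))
k=(P[...,2]>.15)&(P[...,2]<.35)&(P[...,0]>.55)&(abs(P[...,1])<.15);print("wall x",np.percentile(P[k][:,0],[0,5,50]),k.sum())
c=np.array([[66.5,88],[66.5,74],[66.5,10]]);print(toworld(c).round(1), (toworld(c[0])-s["position"][:2]*1000).round(1))
```

```text
wristcam rel TCP [ 0.081 -0.015  0.124]
wall x [0.65059996 0.65213377 0.65308543] 3235
[[549.2  62.1]
 [546.6  48.4]
 [534.6 -14.5]] [[ 89.8 115.3]]
```

Emit:
apply_moves(deltas=[10,13,0,-0.17,10,13,0,-0.17,10,13,0,-0.17,10,13,0,-0.17,10,13,0,-0.17,10,13,0,-0.17,10,13,0,-0.17,10,13,0,-0.17,9,11,0,-0.17,0,0,0,-0.04,0,0,0,0,0,0,0,0], jaw=-1)

```text
clock: 10.78
position: [0.5442, 0.0563, 0.251]
ee_rot: [-0.662, 0.75, 0.004, -0.004]
wrist_force: [0.4, -0.1, 0.2]
width: 0.0001
finger_force: 0.0
```

Run:
```python
from h import *
s=get_state();print(s["clock"],s["position"].round(4),s["ee_rot"].round(3),s["joint_pos"].round(2),s["wrist_force"].round(1))
p,d,m=cam("wrist");cv2.imwrite("pics/w3.png",p)
h=cv2.cvtColor(p,cv2.COLOR_BGR2HSV);P=pts(d,m)*1000;C=toclamp(P[...,:2].reshape(-1,2)).reshape(420,560,2)
near=(d>.05)&(abs(C).max(-1)<110)
r_=((h[...,0]<6)|(h[...,0]>174))&(h[...,1]>130)&near&(P[...,2]>99)&(P[...,2]<112)
if r_.sum(): print("grip",((C[r_].min(0)+C[r_].max(0))/2).round(1),np.ptp(C[r_],axis=0).round(1))
print("tcp clamp",toclamp(s["position"][:2]*1000))
```

```text
10.775 [0.5442 0.0563 0.251 ] [-0.662  0.75   0.004 -0.004] [-0.66  0.43  0.64  2.02 -0.36  0.81 -3.07] [ 0.4 -0.1  0.2]
grip [65.9 51. ] [23.5 16.2]
tcp clamp [[62.6750764  81.35691842]]
```

View pics/w3.png

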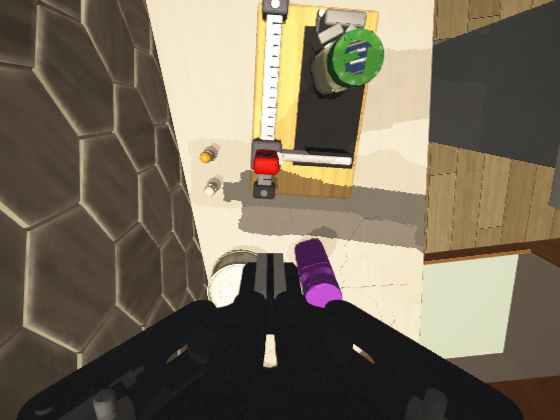

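The picture shows the jar standing on the mat at (350,65), the grip at (265,162) and the closed fingers at (270,280). Joint 7 is almost at its limit, so I'll turn half a turn back for the same pushing shape with margin.

Emit:
apply_moves(deltas=[0,0,0,0.17,0,0,0,0.17,0,0,0,0.17,0,0,0,0.17,0,0,0,0.17,0,0,0,0.17,0,0,0,0.17,0,0,0,0.17,0,0,0,0.17,0,0,0,0.17,0,0,0,0.17,0,0,0,0.17,0,0,0,0.17,0,0,0,0.17,0,0,0,0.17,0,0,0,0.17,0,0,0,0.17,0,0,0,0.18,0,0,0,0,0,0,0,0])

```text
clock: 13.32
position: [0.5448, 0.0558, 0.252]
ee_rot: [0.774, 0.633, 0.003, 0.004]
wrist_force: [-0.0, -0.5, -0.2]
width: -0.0002
finger_force: 0.0
```

```bash
cat > st.py <<'E'
from h import *
s=get_state();q=s["ee_rot"];a=np.degrees(2*np.arctan2(q[1],q[0])-np.pi/2)
print(round(float(s["clock"]),2),"pos",(s["position"]*1000).round(1),"closing dir deg",round(a%180,1),"q",s["joint_pos"].round(2),"F",s["wrist_force"].round(1),"clampF",(s["wrist_force"][:2]@R).round(2),"tcp clamp",toclamp(s["position"][:2]*1000).round(1))
E
python3 st.py
```

```text
13.32 pos [544.8  55.8 252. ] closing dir deg 168.5 q [-0.07  0.36 -0.15  2.01  0.08  0.77 -0.47] F [-0.  -0.5 -0.2] clampF [ 0.06 -0.47] tcp clamp [[63.3 80.9]]
```

Emit:
apply_moves(deltas=[2,2,-40,0,2,2,-50,0,0,0,-40,0,0,0,-20,0,0,0,-14,0,0,0,0,0,0,0,0,0])

```text
clock: 14.2
position: [0.5495, 0.0606, 0.0886]
ee_rot: [0.773, 0.634, 0.004, 0.004]
wrist_force: [0.5, 0.1, 0.4]
width: -0.0001
finger_force: 0.0
```

```bash
python3 st.py
```

```text
14.2 pos [549.5  60.6  88.6] closing dir deg 168.7 q [-0.12  0.61 -0.1   2.11  0.15  0.42 -0.54] F [0.5 0.1 0.4] clampF [0.43 0.17] tcp clamp [[67.1 86.5]]
```

Emit:
apply_moves(deltas=[-1.1,-5.9,0,0,-1.1,-5.9,0,0,-0.4,-2,0,0,-0.4,-2,0,0,-0.4,-2,0,0,-0.4,-2,0,0,-0.4,-2,0,0])

```text
clock: 15.08
position: [0.5455, 0.0426, 0.088]
ee_rot: [0.772, 0.635, 0.005, 0.003]
wrist_force: [-0.7, 7.0, 0.2]
width: 0.0005
finger_force: 3.6
```

```bash
python3 st.py
```

```text
15.07 pos [545.5  42.6  88. ] closing dir deg 168.9 q [-0.08  0.61 -0.11  2.12  0.16  0.41 -0.51] F [-0.7  7.   0.2] clampF [-2.02  6.77] tcp clamp [[66.5 68.1]]
```

Emit:
apply_moves(deltas=[-0.75,-3.93,0,0,-0.75,-3.93,0,0,-0.75,-3.93,0,0,-0.75,-3.93,0,0,-0.75,-3.93,0,0,-0.75,-3.93,0,0,-0.75,-3.93,0,0,-0.75,-3.93,0,0,-0.75,-3.93,0,0,-0.75,-3.93,0,0,-0.75,-3.93,0,0,0,0,0,0])

```text
clock: 16.58
position: [0.537, -0.0017, 0.088]
ee_rot: [0.772, 0.635, 0.004, 0.003]
wrist_force: [-1.1, 5.5, 0.9]
width: 0.0
finger_force: 2.8
```

```bash
python3 st.py
```

```text
16.57 pos [537.   -1.7  88. ] closing dir deg 168.9 q [ 0.    0.6  -0.12  2.14  0.17  0.39 -0.45] F [-1.1  5.5  0.9] clampF [-2.08  5.25] tcp clamp [[66.4 23. ]]
```

Emit:
apply_moves(deltas=[-0.2,-1,0,0,-0.2,-1,0,0,-0.2,-1,0,0,-0.2,-1,0,0,-0.2,-1,0,0,-0.2,-1,0,0,-0.2,-1,0,0,-0.2,-1,0,0,-0.2,-1,0,0,-0.2,-1,0,0])

```text
clock: 17.82
position: [0.5352, -0.0109, 0.088]
ee_rot: [0.772, 0.635, 0.005, 0.003]
wrist_force: [0.2, 7.6, 0.9]
width: -0.0003
finger_force: 3.5
```

```bash
cat > jar.py <<'E'
from h import *
for n in("wrist","top","scene"):
    p,d,m=cam(n); cv2.imwrite(f"pics/{n}_j.png",p)
    h=cv2.cvtColor(p,cv2.COLOR_BGR2HSV);P=pts(d,m)*1000;C=toclamp(P[...,:2].reshape(-1,2)).reshape(420,560,2)
    near=(d>.05)&(abs(C).max(-1)<110)
    g=(h[...,0]>40)&(h[...,0]<85)&(h[...,1]>80)&near&(P[...,2]>115)&(P[...,2]<132)
    v,u=np.nonzero(g)
    if len(u)>20:
        q=np.array([ray(m,a,b,.122)[:2]*1000 for a,b in zip(u,v)],np.float32);c,r=cv2.minEnclosingCircle(q);print(n,"cap z",P[g][:,2].max().round(1),"clamp",toclamp(c).round(1),round(r,1),len(u))
E
python3 st.py; python3 jar.py
```

```text
17.82 pos [535.2 -10.9  88. ] closing dir deg 168.9 q [ 0.02  0.6  -0.12  2.14  0.18  0.39 -0.43] F [0.2 7.6 0.9] clampF [-1.22  7.55] tcp clamp [[66.4 13.7]]
top cap z 127.9 clamp [[  2.4 -39.6]] 21.0 192
scene cap z 126.3 clamp [[ -1.7 -40.8]] 19.0 67
```

Emit:
apply_moves(deltas=[-0.15,-0.8,0,0,-0.15,-0.8,0,0,-0.15,-0.8,0,0,-0.15,-0.8,0,0,-0.15,-0.8,0,0])

```text
clock: 18.6
position: [0.5344, -0.0149, 0.088]
ee_rot: [0.772, 0.635, 0.005, 0.003]
wrist_force: [1.0, 7.5, 0.5]
width: -0.0002
finger_force: 3.5
```

Emit:
apply_moves(deltas=[-0.15,-0.8,0,0,-0.15,-0.8,0,0,-0.15,-0.8,0,0])

```text
clock: 18.98
position: [0.5341, -0.0169, 0.088]
ee_rot: [0.772, 0.636, 0.005, 0.003]
wrist_force: [1.0, 8.0, 0.6]
width: 0.0003
finger_force: 3.9
```

```bash
python3 st.py; python3 jar.py
```

```text
18.98 pos [534.1 -16.9  88. ] closing dir deg 168.9 q [ 0.04  0.6  -0.12  2.15  0.18  0.39 -0.42] F [1.  8.  0.6] clampF [-0.56  8.07] tcp clamp [[66.4  7.5]]
top cap z 127.4 clamp [[ 15.1 -20.3]] 45.2 191
scene cap z 125.3 clamp [[ -2.1 -43.3]] 19.2 60
```

Emit:
apply_moves(deltas=[-0.13,-0.7,0,0,-0.13,-0.7,0,0])

```text
clock: 19.38
position: [0.5338, -0.0182, 0.088]
ee_rot: [0.772, 0.636, 0.005, 0.003]
wrist_force: [-0.1, 8.8, 0.2]
width: 0.0002
finger_force: 3.9
```

Emit:
apply_moves(deltas=[-0.13,-0.7,0,0,-0.13,-0.7,0,0])

```text
clock: 19.62
position: [0.5335, -0.0196, 0.0879]
ee_rot: [0.772, 0.636, 0.005, 0.003]
wrist_force: [0.5, 9.2, 1.1]
width: -0.0002
finger_force: 4.2
```

```bash
python3 st.py; python3 jar.py
```

```text
19.62 pos [533.5 -19.6  87.9] closing dir deg 168.9 q [ 0.04  0.6  -0.12  2.15  0.18  0.39 -0.42] F [0.5 9.2 1.1] clampF [-1.21  9.12] tcp clamp [[66.4  4.7]]
top cap z 127.2 clamp [[  0.8 -44.4]] 20.6 185
scene cap z 127.3 clamp [[ -2.6 -45.5]] 19.2 58
```

Emit:
apply_moves(deltas=[-0.1,-0.5,0,0,-0.1,-0.5,0,0])

```text
clock: 20.02
position: [0.5335, -0.0199, 0.088]
ee_rot: [0.772, 0.636, 0.005, 0.003]
wrist_force: [0.5, 10.5, 0.5]
width: -0.0002
finger_force: 4.9
```

Emit:
apply_moves(deltas=[-0.1,-0.5,0,0,-0.1,-0.5,0,0])

```text
clock: 20.27
position: [0.5335, -0.0201, 0.088]
ee_rot: [0.772, 0.636, 0.006, 0.003]
wrist_force: [-0.3, 10.8, -0.3]
width: 0.0001
finger_force: 5.6
```

```bash
python3 st.py; python3 jar.py
```

```text
20.27 pos [533.5 -20.1  88. ] closing dir deg 169.0 q [ 0.05  0.6  -0.12  2.15  0.18  0.39 -0.41] F [-0.3 10.8 -0.3] clampF [-2.32 10.59] tcp clamp [[66.4  4.3]]
top cap z 127.5 clamp [[ 16.9 -22.6]] 46.1 190
scene cap z 127.4 clamp [[ -2.7 -45.8]] 19.1 54
```

Emit:
apply_moves(deltas=[-0.1,-0.5,0,0,-0.1,-0.5,0,0,0,0,0,0])

```text
clock: 20.8
position: [0.5334, -0.0203, 0.088]
ee_rot: [0.771, 0.636, 0.006, 0.002]
wrist_force: [0.1, 11.7, -0.2]
width: 0.0002
finger_force: 6.0
```

```bash
python3 st.py
```

```text
20.8 pos [533.4 -20.3  88. ] closing dir deg 169.0 q [ 0.05  0.6  -0.13  2.15  0.18  0.39 -0.41] F [ 0.1 11.7 -0.2] clampF [-2.13 11.55] tcp clamp [[66.4  4.1]]
```

Emit:
apply_moves(deltas=[-0.1,-0.5,0,0,-0.1,-0.5,0,0,0,0,0,0])

```text
clock: 21.18
position: [0.5334, -0.0205, 0.088]
ee_rot: [0.771, 0.637, 0.007, 0.002]
wrist_force: [0.8, 13.6, -0.0]
width: -0.0001
finger_force: 6.7
```

```bash
python3 st.py; python3 jar.py
```

```text
21.18 pos [533.4 -20.5  88. ] closing dir deg 169.1 q [ 0.05  0.6  -0.13  2.15  0.18  0.39 -0.41] F [ 0.8 13.6 -0. ] clampF [-1.77 13.52] tcp clamp [[66.4  3.9]]
top cap z 126.4 clamp [[  1.1 -44.3]] 20.7 187
scene cap z 125.9 clamp [[ -2.6 -45.5]] 19.2 52
```

The push force is 13.5 N, less 7 N of friction, which leaves about 6.5 N on the jar. I'll let go by backing off along +y, then go up.

Emit:
apply_moves(deltas=[0.4,2,0,0,0.8,4,0,0,1.5,8,0,0,1.5,8,0,0,0,0,30,0,0,0,50,0,0,0,50,0,0,0,30,0,0,0,0,0,0,0,0,0])

```text
clock: 22.58
position: [0.5352, -0.006, 0.247]
ee_rot: [0.773, 0.634, 0.002, 0.004]
wrist_force: [0.1, -0.6, -0.7]
width: -0.0
finger_force: 0.0
```

```bash
python3 st.py; python3 jar.py
python3 - <<'E'
from h import *
p,d,m=cam("wrist");h=cv2.cvtColor(p,cv2.COLOR_BGR2HSV);P=pts(d,m)*1000;C=toclamp(P[...,:2].reshape(-1,2)).reshape(420,560,2)
p,d,m=cam("top");q=p[165:255,335:440];p2,_,_=cam("scene")
cv2.imwrite("pics/fin.png",np.hstack([cv2.resize(q,(420,360),interpolation=cv2.INTER_CUBIC),cv2.resize(p2[110:200,280:375],(380,360),interpolation=cv2.INTER_CUBIC)]))
E
```

```text
22.57 pos [535.2  -6.  247. ] closing dir deg 168.7 q [ 0.07  0.36 -0.18  2.04  0.1   0.75 -0.37] F [ 0.1 -0.6 -0.7] clampF [ 0.23 -0.56] tcp clamp [[65.5 18.4]]
wrist cap z 122.3 clamp [[  0.3 -42.9]] 21.2 1035
top cap z 127.7 clamp [[  0.4 -43.7]] 21.3 190
scene cap z 127.1 clamp [[ -2.7 -45.8]] 19.1 68
```

View pics/fin.png

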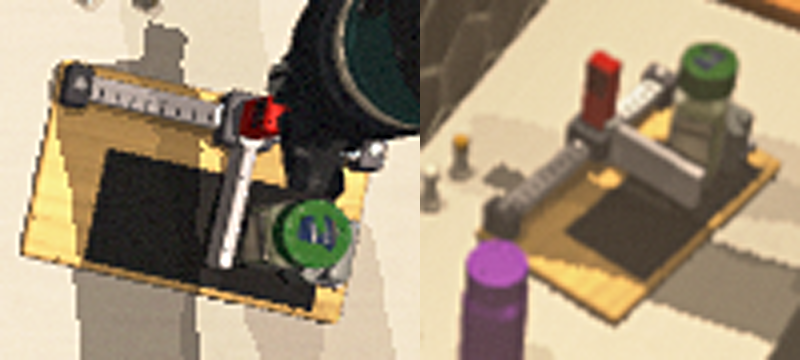

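The jar stands upright at (710,100) in the right half, between the V stop and the jaw. It is centred on x ≈ 0 and the robot is clear, so I'm handing it in.

```bash
python3 -c "
from plant import *
print(finish_job())"
```

```text
the job is handed in; nothing more can be done
None
```

I handed the job in: the green-capped jar stands upright in the V, and by the wrist force (about 13.5 N of push less 7 N carriage friction) the released jaw presses it with about 6.5 N; no verdict came back.

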